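# Click the lid of a fastener case shut all round

## Robot

A 6-joint arm with a two-finger parallel gripper is mounted at the origin on the work surface. World frame = base frame: x ahead of the robot, y to its left, z up, the work surface at z = 0. Lengths are in m, angles in degrees, forces in N, time in s.
With the tool pointing down it reaches from about 0.25 to 0.725 m from the base axis. Payload 9.7 kg.
Tool frame: the origin (TCP) lies on the centre line of the jaws, within the pads' length; the fingertips stand tip_reach ahead of it and the grasp point (between the pads) lies 2 mm behind it (tip_reach is the distance from the TCP to the fingertips, in m); z points along the fingers, y is the direction in which the jaws open and shut (so a half turn about z gives the same grasp; the last joint's range is limited). The gripper opens to 85 mm and grips with 20 to 120 N. Pads are 22 mm wide; open, the fingers measure 114 mm over their backs; the gripper's body (76 mm by 85 mm) begins 54 mm behind the grasp point. The pads swing forward as they close: fully open they stand 13 mm farther back than shut.
Start: joints at [73.797, 4.979, 10.078, 95.1, 0, 90], TCP at [0.153, 0.528, 0.248] pointing down, gripper open.
Joint ranges: [-179.16, 179.16], [-48.56, 103.87], [-65.8, 70.77], [-126.05, 130.52], [-82.76, 87.17], [-180, 180]. Speed limits (degrees/s): [127.2, 127.2, 147.25, 180, 180, 180].

## Interface

Orientations are given as [roll, pitch, yaw] about the fixed x, y, z axes, in that order (R = Rz(yaw) Ry(pitch) Rx(roll)).
In Python, from workcell import get_obs, camera, calibration, job_done, tip_reach gives the robot as it stands.
- The arm moves only by the tool apply_moves, never from a script. Its argument "rows" is a list of rows, each a list of 7 numbers: the shift along the world's x, y, z in mm, then the turn, a rotation vector about the world's x, y, z in degrees, then the closure, from 0 (fully open) to 1 (shut). A call has 1 to 20 rows; each row shifts and turns the commanded pose from where the row before left it; what a row does not reach is not made up. A row lasts 1/8 s, in which the tool goes at most 62.5 mm and 10.7 degrees, less where a joint would pass 70% of its speed; a pose out of reach is approached as far as the arm can. A call with a gripper value outside its range is refused whole. The fingers move at their own pace and stop on an object; "grip_force" is the grip in N (left out, the last holds). Time passes only in rows, so rows that do not move let the fingers close. It gives the time, the measured TCP pose, the force and the opening at its end, in the units of the state.
- get_obs(): the state, without advancing time (a new reading comes with each control period).
- camera(name): name is "scene" or "top" or "wrist"; returns the picture (480x640x3 uint8, red, green, blue); there is no depth.
- calibration(name): a dict with "intrinsics" (3x3 intrinsics, pixels), "T" (4x4, takes a point from camera to world coordinates); the wrist camera has in their place "mount" (4x4, takes a point from camera to tool coordinates, whose origin is the TCP and whose axes are the flange's). Camera axes: x right, y down, z forward; pixel columns grow to the right and rows downward; lengths in m; the calibration is good to about 2 mm. A picture is of the moment at which its call begins: read the wrist's pose just before it. calibration takes no time and is no camera call.
- job_done(): hands the job in, once; it reports no verdict.
The state is a dict: "time": time; "q": joint angles; "qd": joint speeds; "joint_efforts": joint torques, N m; "ee_pos": TCP position; "tcp_rot": TCP orientation; "wrist_force": force on the tool from outside, world axes, zero at the start; "torque": the same for the moment, N m; "opening": finger opening in m.
Only numpy, scipy, OpenCV 4.12 (cv2) and the standard library are available. Lean on these libraries where they do the work, as an engineer would, in place of code of your own. Each camera call takes 0.05 s, during which the arm holds its last target.

## Task

The lid lies on the blue fastener case, but the four sections of its rim still stand up. Work round the rim and press each section down until every one has clicked shut and lies flat. Leave the case standing where it is, without lifting, tipping or shoving it, and do not disturb the bin, the bolt or the wrench beside it.

Things in the scene. Friction and masses are not known exactly. Their poses are not given: they have to be found in the camera images.
- case: Closed blue plastic fastener case with a white snap-fit lid, loose on the bench, about 1 kg: 130 mm along its own x, 180 mm along its own y, 80 mm high to the rim, the lid's flat middle at 85 mm. Origin at the centre of its underside, z up. The lid's rim has four hinged sections, one in the middle of each side; between them, the lid's four corners are fixed.
- rim_a (a joint): Hinge of the rim section on the long side that faces -x of the case (towards the robot at yaw 0); 112 mm long. 0 = standing up open, 0.35 rad = clicked shut (flat). It snaps: below about 0.18 it springs back open, beyond that it pulls itself shut. Passing the click takes about 11 N pressed straight down at its press point, most at the start of the travel; shut, it rests on a hard stop.
- rim_a_press (a point): Point on the upper face of that section, mid-length, 25 mm out from its hinge and 9 mm in from its free outer edge. The section is a white plate 34 mm deep (hinge to edge) and 4 mm thick, hinged on the inner side; open, this point is about 95 mm above the bench, shut it is 86 mm above it (8 to 9 mm lower) and the plate is level.
- rim_b (a joint): Hinge of the rim section on the long side at +x of the case; 112 mm long. 0 = standing up open, 0.35 rad = clicked shut (flat). It snaps: below about 0.18 it springs back open, beyond that it pulls itself shut. Passing the click takes about 11 N pressed straight down at its press point, most at the start of the travel; shut, it rests on a hard stop.
- rim_b_press (a point): Point on the upper face of that section, mid-length, 25 mm out from its hinge and 9 mm in from its free outer edge. The section is a white plate 34 mm deep (hinge to edge) and 4 mm thick, hinged on the inner side; open, this point is about 95 mm above the bench, shut it is 86 mm above it (8 to 9 mm lower) and the plate is level.
- rim_c (a joint): Hinge of the rim section on the short side at +y of the case; 72 mm long. 0 = standing up open, 0.35 rad = clicked shut (flat). It snaps: below about 0.18 it springs back open, beyond that it pulls itself shut. Passing the click takes about 11 N pressed straight down at its press point, most at the start of the travel; shut, it rests on a hard stop.
- rim_c_press (a point): Point on the upper face of that section, mid-length, 25 mm out from its hinge and 9 mm in from its free outer edge. The section is a white plate 34 mm deep (hinge to edge) and 4 mm thick, hinged on the inner side; open, this point is about 95 mm above the bench, shut it is 86 mm above it (8 to 9 mm lower) and the plate is level.
- rim_d (a joint): Hinge of the rim section on the short side at -y of the case; 72 mm long. 0 = standing up open, 0.35 rad = clicked shut (flat). It snaps: below about 0.18 it springs back open, beyond that it pulls itself shut. Passing the click takes about 11 N pressed straight down at its press point, most at the start of the travel; shut, it rests on a hard stop.
- rim_d_press (a point): Point on the upper face of that section, mid-length, 25 mm out from its hinge and 9 mm in from its free outer edge. The section is a white plate 34 mm deep (hinge to edge) and 4 mm thick, hinged on the inner side; open, this point is about 95 mm above the bench, shut it is 86 mm above it (8 to 9 mm lower) and the plate is level.
- parts_bin: Small open blue bin of bolts, 110 x 75 x 50 mm, loose beside the case; origin at the centre of its underside. A bystander.
- hex_bolt: Large steel hex bolt standing on its head, head 34 mm across, 75 mm tall, loose beside the case; origin at the centre of its underside. A bystander.
- wrench: Steel wrench with a ring at one end and open jaws at the other, 170 mm long, lying beside the long +x side of the case; origin at its middle, underside. A bystander.
Mind the look-alikes: they are no part of the job. What is shaped like the case but green or red is not meant.

How it is judged:
By the outcome, as a careful person would: the job done as asked, in the order asked, and still so for the second after the job is handed in, with the robot touching nothing.
It also fails if it takes over 45 s, if anything falls off the work surface, if the arm or the gripper's body presses on something with over 40 N, if the wrist force passes 120 N, or if a joint passes its speed limit or range.

## Working session

There is one attempt and no reset: what is moved stays moved. The work goes in short steps, Python scripts to look and compute and a tool call to move; the robot and the scene stay as the last step left them, time stands still between calls to the robot, and variables do not carry over. Pictures are saved under pics/ and viewed, and the job is handed in when it is done.

Besides the shell and the picture viewer there is one more tool, called after ">>>" as name(argument=value, ...), one argument or row to a line, values as JSON. apply_moves: Moves the arm, as the interface text tells. Its arguments: {"type":"object","properties":{"rows":{"type":"array","items":{"type":"array","items":{"type":"number"}}},"grip_force":{"type":"number"}},"required":["rows"]}

```bash
mkdir -p pics; python3 - <<'E'
from workcell import *
import cv2
o=get_obs();print(o, tip_reach if not callable(tip_reach) else tip_reach())
for n in ["scene","top"]:
    cv2.imwrite(f"pics/{n}0.png",cv2.cvtColor(camera(n),cv2.COLOR_RGB2BGR));print(n,calibration(n))
print(calibration("wrist"))
E
```

```text
{'time': 0.0, 'q': array([7.37955786e+01, 5.01087888e+00, 1.00356542e+01, 9.51008765e+01,
       1.92193615e-03, 8.99992425e+01]), 'qd': array([-0.04727051,  0.06844466,  0.0865497 , -0.07062565, -0.04976778,
        0.07053649]), 'joint_efforts': array([ 1.15487715e-04, -5.20388103e+01,  4.64801967e+01,  1.64836604e-02,
        1.74820907e-04, -2.49006938e-06]), 'ee_pos': array([0.15341871, 0.52795083, 0.24759594]), 'tcp_rot': array([-1.79923899e+02, -1.92294063e-03,  1.63796334e+02]), 'wrist_force': array([ 0.01968011, -0.55489053,  0.49659897]), 'torque': array([ 0.02418833, -0.07076868, -0.04563489]), 'opening': 0.0854979642161221} 0.017
scene {'intrinsics': array([[496.11900802,   0.        , 312.93481843],
       [  0.        , 496.11900802, 244.63417397],
       [  0.        ,   0.        ,   1.        ]]), 'T': array([[-0.54001681,  0.62487299, -0.56384004,  1.00448268],
       [ 0.8414684 ,  0.4149151 , -0.34608725,  0.37949084],
       [ 0.01768517, -0.66134651, -0.74987201,  0.69620119],
       [ 0.        ,  0.        ,  0.        ,  1.        ]])}
top {'intrinsics': arra
[... 222 characters left out ...]
  [-0.99933837, -0.00422299, -0.03612467,  0.10147103],
       [ 0.03633311, -0.0707914 , -0.99682921,  0.98276154],
       [ 0.        ,  0.        ,  0.        ,  1.        ]])}
{'intrinsics': array([[347.32046831,   0.        , 325.09058675],
       [  0.        , 347.32046831, 238.58785036],
       [  0.        ,   0.        ,   1.        ]]), 'mount': array([[-2.43085189e-04, -9.62437365e-01, -2.71503702e-01,
         6.84378888e-02],
       [ 9.99999942e-01, -1.69424661e-04, -2.94745708e-04,
         8.34822702e-04],
       [ 2.37674860e-04, -2.71503758e-01,  9.62437350e-01,
        -1.25770932e-01],
       [ 0.00000000e+00,  0.00000000e+00,  0.00000000e+00,
         1.00000000e+00]])}
```

View pics/scene0.png

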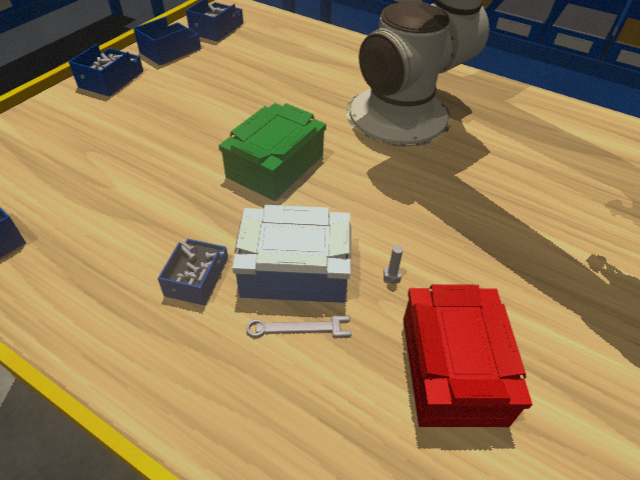

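View pics/top0.png

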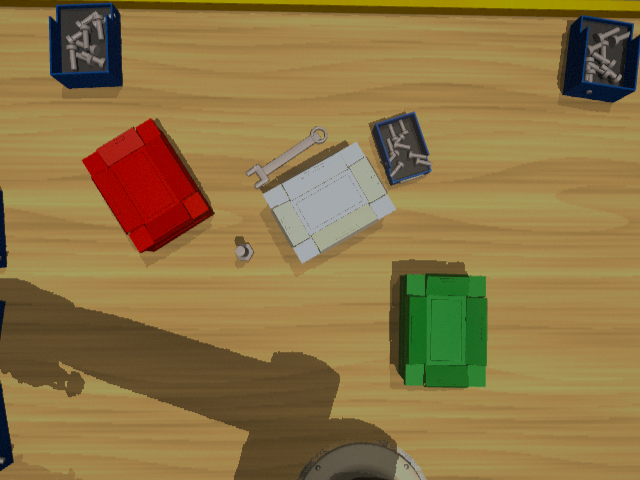

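```bash
cat > h.py <<'E'
import numpy as np,cv2
from workcell import *
def ray(n,px,z):
    c=calibration(n);K=c["intrinsics"];T=c["T"]
    d=T[:3,:3]@np.linalg.inv(K)@np.array([px[0],px[1],1.]);o=T[:3,3]
    return o+d*(z-o[2])/d[2]
def proj(n,p):
    c=calibration(n);K=c["intrinsics"];T=c["T"]
    q=K@(T[:3,:3].T@(np.array(p)-T[:3,3]));return q[:2]/q[2]
E
python3 - <<'E'
from h import *
im=cv2.imread("pics/top0.png")
hsv=cv2.cvtColor(im,cv2.COLOR_BGR2HSV)
m=((hsv[...,1]<70)&(hsv[...,2]>140)).astype(np.uint8)
n,l,s,c=cv2.connectedComponentsWithStats(m)
for i in range(1,n):
    if s[i,4]>100: print(s[i],c[i])
i=max(range(1,n),key=lambda i:s[i,4])
mm=(l==i).astype(np.uint8)
cn=max(cv2.findContours(mm,0,2)[0],key=cv2.contourArea)
pts=np.array([ray("top",p[0],.0845)[:2] for p in cn],np.float32)
r=cv2.minAreaRect(pts*1000);print(r)
bx=cv2.boxPoints(cv2.minAreaRect(cn));print(bx)
cr=cv2.resize(im[130:280,225:445],None,fx=3.6,fy=3.6,interpolation=2);cv2.imwrite("pics/c.png",cr)
im=cv2.imread("pics/scene0.png");cv2.imwrite("pics/c2.png",cv2.resize(im[190:345,150:415],None,fx=3,fy=3,interpolation=2))
E
```

```text
[247 127  80  61 700] [286.05 156.28]
[ 262  142  134  122 8178] [329.13218391 201.40498899]
[395 449  31  31 508] [407.         468.40748031]
((549.097900390625, 60.823486328125), (136.65689086914062, 186.73324584960938), 30.000015258789062)
[[261.89233 194.06154]
 [356.66156 139.9077 ]
 [396.2923  209.26152]
 [301.52307 263.41534]]
```

View pics/c.png

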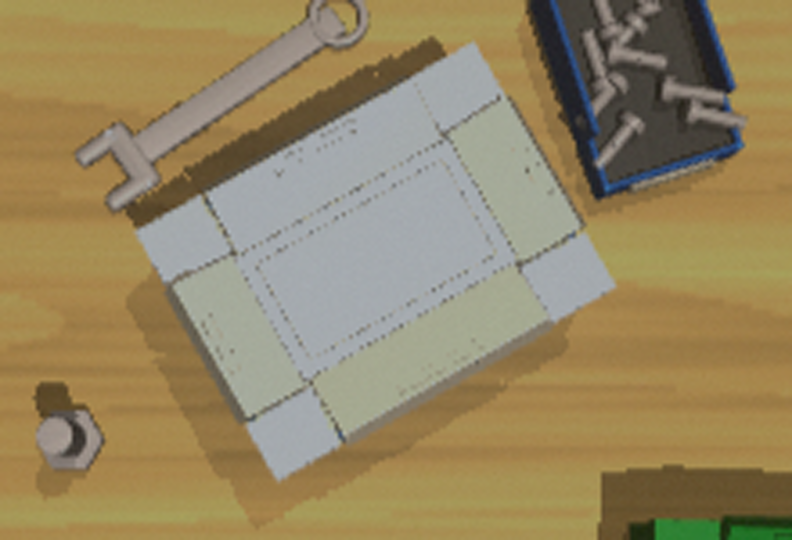

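View pics/c2.png

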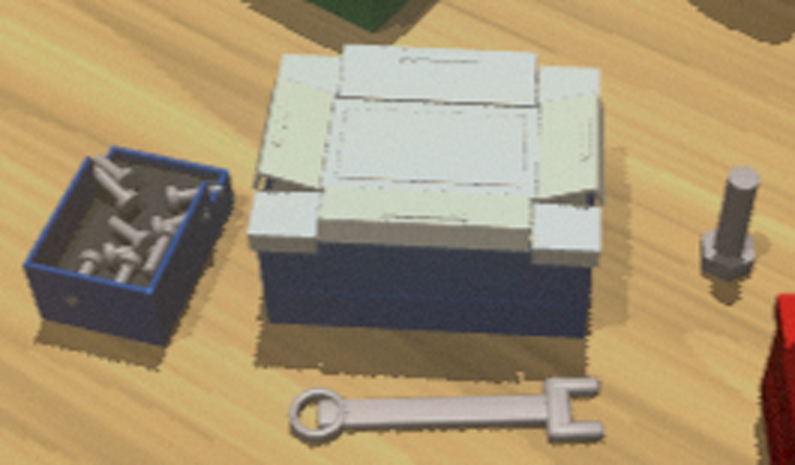

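>>> apply_moves(
  rows=[
    [28,-32,0,0,0,-4,1],
    [28,-32,0,0,0,-4,1],
    [30,-33,0,0,0,-4,1],
    [30,-33,0,0,0,-4,1],
    [30,-33,0,0,0,-4,1],
    [30,-33,0,0,0,-4,1],
    [30,-33,-10,0,0,-4,1],
    [30,-33,-10,0,0,-4,1],
    [30,-33,-10,0,0,-4,1],
    [30,-33,-10,0,0,-4,1],
    [30,-33,-20,0,0,-4,1],
    [28,-33,-20,0,0,0,1],
    [0,0,0,0,0,0,1],
    [0,0,0,0,0,0,1],
  ],
)

```text
time: 1.85
ee_pos: [0.5072, 0.1342, 0.1683]
tcp_rot: [-180.0, -0.0, 119.8]
wrist_force: [0.6, 0.6, 0.4]
opening: 0.0002
```

```bash
python3 - <<'E'
from h import *
a=cv2.cvtColor(camera("scene"),cv2.COLOR_RGB2BGR)[150:345,150:415]
b=cv2.cvtColor(camera("wrist"),cv2.COLOR_RGB2BGR)
cv2.imwrite("pics/s1.png",np.hstack([cv2.resize(a,(400,294)),cv2.resize(b,(392,294))]))
E
```

```text
(no output)
```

View pics/s1.png

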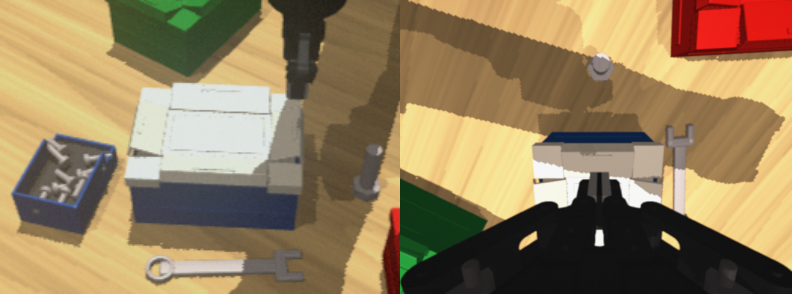

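>>> apply_moves(
  rows=[
    [0,0,-20,0,0,0,1],
    [0,0,-20,0,0,0,1],
    [0,0,-10,0,0,0,1],
    [0,0,-3,0,0,0,1],
    [0,0,-3,0,0,0,1],
    [0,0,-3,0,0,0,1],
  ],
)

```text
time: 2.7
ee_pos: [0.5078, 0.1348, 0.1109]
tcp_rot: [179.9, -0.0, 119.8]
wrist_force: [-2.7, 1.2, 4.2]
opening: 0.0001
```

>>> apply_moves(
  rows=[
    [0,0,-2,0,0,0,1],
    [0,0,-2,0,0,0,1],
    [0,0,-2,0,0,0,1],
    [0,0,0,0,0,0,1],
  ],
)

```text
time: 3.2
ee_pos: [0.5074, 0.1341, 0.1031]
tcp_rot: [-180.0, 0.0, 119.8]
wrist_force: [-0.1, -0.7, 1.1]
opening: 0.0003
```

>>> apply_moves(
  rows=[
    [0,0,-1.5,0,0,0,1],
    [0,0,0,0,0,0,1],
  ],
)

```text
time: 3.45
ee_pos: [0.5076, 0.1341, 0.1029]
tcp_rot: [179.9, 0.0, 119.8]
wrist_force: [-2.5, -1.4, 8.9]
opening: -0.0003
```

>>> apply_moves(
  rows=[
    [0,0,15,0,0,0,1],
    [0,0,15,0,0,0,1],
    [23,-11,0,0,0,0,1],
    [23,-11,0,0,0,0,1],
    [23,-11,0,0,0,0,1],
    [23,-11,0,0,0,0,1],
    [0,0,0,0,0,0,1],
    [0,0,-10,0,0,0,1],
    [0,0,-8,0,0,0,1],
    [0,0,-2,0,0,0,1],
    [0,0,-2,0,0,0,1],
  ],
)

```text
time: 4.82
ee_pos: [0.5994, 0.0906, 0.1102]
tcp_rot: [179.9, -0.0, 119.8]
wrist_force: [0.7, 1.6, 2.6]
opening: -0.0
```

>>> apply_moves(
  rows=[
    [0,0,-2,0,0,0,1],
    [0,0,-2,0,0,0,1],
    [0,0,-2,0,0,0,1],
    [0,0,-2,0,0,0,1],
    [0,0,0,0,0,0,1],
  ],
)

```text
time: 5.45
ee_pos: [0.5994, 0.0901, 0.1029]
tcp_rot: [180.0, 0.0, 119.8]
wrist_force: [-4.7, -1.2, 10.1]
opening: 0.0004
```

>>> apply_moves(
  rows=[
    [0,0,15,0,0,0,1],
    [0,0,15,0,0,0,1],
    [-2,-25,0,0,0,0,1],
    [-2,-26,0,0,0,0,1],
    [-2,-26,0,0,0,0,1],
    [-2,-25,0,0,0,0,1],
    [0,0,0,0,0,0,1],
    [0,0,-10,0,0,0,1],
    [0,0,-8,0,0,0,1],
    [0,0,-2,0,0,0,1],
    [0,0,-2,0,0,0,1],
  ],
)

```text
time: 6.82
ee_pos: [0.5919, -0.0117, 0.1099]
tcp_rot: [180.0, 0.1, 119.8]
wrist_force: [1.5, -1.1, 2.9]
opening: -0.0002
```

>>> apply_moves(
  rows=[
    [0,0,-2,0,0,0,1],
    [0,0,-2,0,0,0,1],
    [0,0,-2,0,0,0,1],
    [0,0,-2,0,0,0,1],
    [0,0,0,0,0,0,1],
  ],
)

```text
time: 7.45
ee_pos: [0.5913, -0.0116, 0.1029]
tcp_rot: [180.0, -0.0, 119.8]
wrist_force: [-3.8, 2.6, 9.2]
opening: 0.0001
```

>>> apply_moves(
  rows=[
    [0,0,15,0,0,0,1],
    [0,0,15,0,0,0,1],
    [-23,11,0,0,0,0,1],
    [-23,11,0,0,0,0,1],
    [-23,11,0,0,0,0,1],
    [-24,10,0,0,0,0,1],
    [0,0,0,0,0,0,1],
    [0,0,-10,0,0,0,1],
    [0,0,-8,0,0,0,1],
    [0,0,-2,0,0,0,1],
    [0,0,-2,0,0,0,1],
  ],
)

```text
time: 8.82
ee_pos: [0.4987, 0.0309, 0.1097]
tcp_rot: [-180.0, 0.0, 119.8]
wrist_force: [-1.4, -0.3, 3.3]
opening: -0.0001
```

>>> apply_moves(
  rows=[
    [0,0,-2,0,0,0,1],
    [0,0,-2,0,0,0,1],
    [0,0,-2,0,0,0,1],
    [0,0,-2,0,0,0,1],
    [0,0,0,0,0,0,1],
  ],
)

```text
time: 9.45
ee_pos: [0.4985, 0.0312, 0.1029]
tcp_rot: [180.0, 0.0, 119.8]
wrist_force: [-3.4, 0.0, 10.1]
opening: -0.0
```

Raise and retreat to the side for a clear view.

>>> apply_moves(
  rows=[
    [0,0,20,0,0,0,1],
    [0,0,40,0,0,0,1],
    [0,0,40,0,0,0,1],
    [-20,40,10,0,0,0,1],
    [-20,50,0,0,0,0,1],
    [-20,50,0,0,0,0,1],
    [-20,50,0,0,0,0,1],
    [-20,50,0,0,0,0,1],
    [-20,50,0,0,0,0,1],
    [0,0,0,0,0,0,1],
    [0,0,0,0,0,0,1],
  ],
)

```text
time: 10.82
ee_pos: [0.3784, 0.3211, 0.2116]
tcp_rot: [-180.0, 0.0, 119.8]
wrist_force: [-1.2, -1.3, 0.0]
opening: 0.0001
```

```bash
python3 - <<'E'
from h import *
a=cv2.cvtColor(camera("scene"),cv2.COLOR_RGB2BGR)
b=cv2.cvtColor(camera("top"),cv2.COLOR_RGB2BGR)
cv2.imwrite("pics/t2.png",b)
cv2.imwrite("pics/s2.png",np.hstack([cv2.resize(a[190:345,150:415],(400,234)),cv2.resize(b[110:280,225:445],(303,234))]))
cv2.imwrite("pics/s3.png",cv2.resize(a[190:345,150:415],None,fx=3,fy=3,interpolation=2))
hsv=cv2.cvtColor(b,cv2.COLOR_BGR2HSV)
m=((hsv[...,1]<70)&(hsv[...,2]>140)).astype(np.uint8)
cn=max(cv2.findContours(m,0,2)[0],key=cv2.contourArea)
pts=np.array([ray("top",p[0],.0845)[:2] for p in cn],np.float32)
print(cv2.minAreaRect(pts*1000))
for n,p in dict(a=(-59,0),b=(59,0),c=(0,84),d=(0,-84),mid=(0,0)).items():
    x=.549+(p[0]*.866-p[1]*.5)/1e3;y=.061+(p[0]*.5+p[1]*.866)/1e3
    u,v=proj("top",[x,y,.086]).astype(int); print(n,cv2.imread("pics/top0.png")[v-2:v+3,u-2:u+3].mean((0,1)),b[v-2:v+3,u-2:u+3].mean((0,1)))
E
```

```text
((214.14190673828125, 503.62127685546875), (249.91738891601562, 185.83160400390625), 2.5265674591064453)
a [142.32 166.4  163.36] [179.6  176.4  172.24]
b [172.32 168.08 163.48] [181.52 179.72 174.64]
c [151.64 166.52 162.28] [183.76 179.64 174.56]
d [147.36 164.56 160.52] [176.44 175.44 171.  ]
mid [174.4  170.04 164.68] [187.28 182.6  176.52]
```

View pics/s3.png

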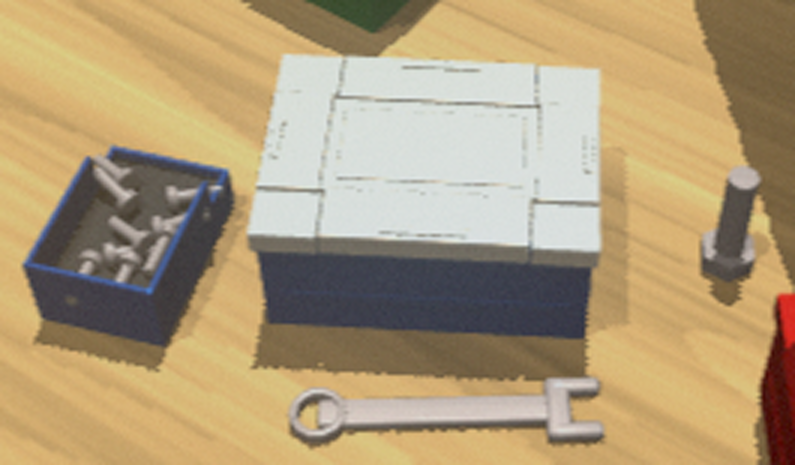

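View pics/t2.png

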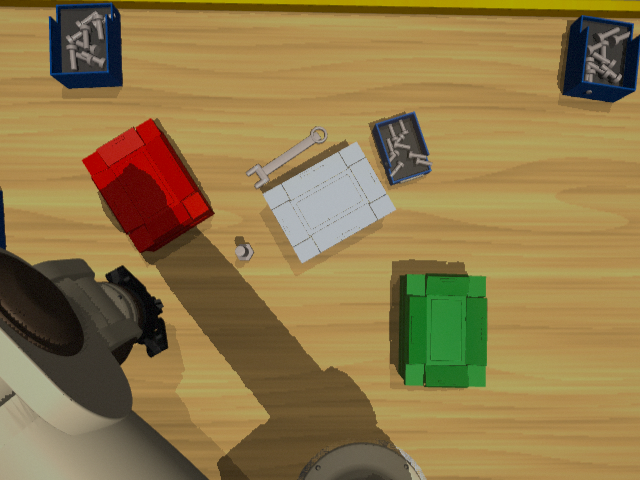

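The lid is flat all round: every section is flush with the corners at (250–600, 55–260), and all four have the same shade as the middle. The case at (330,203) in the top view, the bolt, the bin and the wrench are where they were. The rectangle fit caught the arm instead of the case, so I disregard it.

```bash
python3 -c "
from workcell import *
print(job_done())"
```

```text
the job is handed in; nothing more can be done
None
```

All four rim sections of the blue case are pressed shut, and I handed the job in at about 11 s. I pressed them with the closed fingertips, working round in the order c, b, d, a.

**Shut:** each section stopped hard with the fingertips about 86 mm above the bench, the stated shut height. The force there was about 9–10 N upward, and no reading at the end of a move was higher. In the last pictures all four sections lie flush with the corners and have the same shade as the lid's middle.

**Undisturbed:** by eye, the case, bin, bolt and wrench look the same in the pictures from before and after. The arm was clear of everything when I handed in.

**Failed check:** my automatic re-measurement of the case's position picked up the arm in the picture instead of the case. That the case did not move therefore rests on comparing the pictures by eye.

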